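# Dispense one ring and slide it into the stop

### The arm

A 6-joint arm with a two-finger parallel gripper is mounted at the origin on a cart in front of the work surface, level with it; the furniture and walls round the work are solid. World frame = base frame: x ahead of the robot, y to its left, z up, the work surface at z = 0. Lengths are in m, angles in degrees, forces in N, time in s.
With the tool pointing down it reaches from about 0.4 to 0.825 m from the base axis. Payload 7 kg.
Tool frame: the origin (TCP) lies midway between the tips of the shut fingers; the grasp point (between the pads) lies 19 mm behind it; z points along the fingers, y is the line along which they close (so a half turn about z gives the same grasp; the last joint's range is limited). The gripper opens to 88 mm and grips with 3 to 60 N. Pads are 19 mm wide; open, the fingers measure 130 mm over their backs; the gripper's body (78 mm by 193 mm) begins 47 mm behind the grasp point.
Start: joints at [-59.525, 20.546, 0.682, 0, -70.136, -16.507], TCP at [0.163, -0.655, 0.227] pointing down, gripper open.
Joint ranges: [-176.03, 176.03], [-82.01, 121.73], [-58.28, 71.71], [-173.87, 95.51], [-174.79, -0.11], [-173.66, 173.66]. Speed limits (degrees/s): [136.94, 136.94, 172.46, 180, 180, 180].

### API

Orientations are given as [roll, pitch, yaw] about the fixed x, y, z axes, in that order (R = Rz(yaw) Ry(pitch) Rx(roll)).
In Python, from plant import ctrl, viewer, close_job gives the robot as it stands. The module is installed in compiled form; this text tells all that it offers.
- The arm moves only by the tool step_arm, never from a script. Its argument "moves" is a list that holds one entry, the list of rows, each a list of 5 numbers: the shift along the world's x, y, z in cm, then the turn about the world's z in rad, then the finger opening in cm, from 0 to 8.76. In form: [[[tx, ty, tz, twist, grip], ...]]. A call has 1 to 10 rows; each row shifts and turns the commanded pose from where the row before left it; what a row does not reach is not made up. A row lasts 1/10 s, in which the tool goes at most 50 mm and 8.59 degrees, less where a joint would pass 70% of its speed; a pose out of reach is approached as far as the arm can. A call with a gripper value outside its range is refused whole. The fingers move at their own pace and stop on an object; the grip force is fixed at half the most. Time passes only in rows, so rows that do not move let the fingers close. It gives the time, the measured TCP pose, the force, the opening and the grip force at its end, in the units of the state.
- ctrl.get_obs(): the state, without advancing time (a new reading comes with each control period).
- viewer.snapshot(name): name is "side" or "top"; returns (picture, depth): 480x640x3 uint8, blue, green, red; 480x640 float32, m along the optical axis (not along the pixel's ray), 0 where there is no reading.
- viewer.camera_info(name): a dict with "camera_matrix" (3x3 intrinsics, pixels), "eye" and "orientation" of the camera in the world. Camera axes: x right, y down, z forward; pixel columns grow to the right and rows downward; lengths in m; the calibration is good to about 2 mm. A picture is of the moment at which its call begins. camera_info takes no time and is no camera call.
- close_job(): hands the job in; it is judged then, once.
The state is a dict: "clock": time; "joint_pos": joint angles; "qvel": joint speeds; "tau": joint torques, N m; "tool_pos": TCP position; "orientation": TCP orientation; "force": force on the tool from outside, world axes, zero at the start; "moment": the same for the moment, N m; "opening": finger opening in m; "gripper_force": force on a finger pad.
Only numpy, scipy, OpenCV 4.12 (cv2) and the standard library are available. Lean on these libraries where they do the work, as an engineer would, in place of code of your own. Each camera call takes 0.05 s, during which the arm holds its last target. There are 200 camera calls.

### The job

Press the black plunger of the ring dispenser all the way in once and let it spring back out, so that a single steel ring comes out of the front. Then push that ring sideways, clear of the dispenser, and slide it over the black mat into the U-shaped stop until it lies flat against the stop's back wall. Do everything by pressing and pushing with the fingertips: grip and lift nothing, keep the other two rings in the dispenser, and leave the parts standing around where they are.

Things in the scene. Friction and masses are not known exactly. Their poses are not given: they have to be found in the camera images.
- dispenser: aluminium ring magazine fixed on the black mat (mat top z = 0.004): open shaft 48 mm wide (y), x -26 to 26 mm, 50 mm high, blade guides 14 mm high back to x = -66 mm. Origin: shaft centre at mat level; +x is the way the plunger goes in and rings come out, by a mouth at the foot of the slotted front; yaw -90 +- 14 degrees. 3 rings lie inside on a 1.5 mm floor; plunger back, the next drops
- plunger (a joint): plunger travel, m: 0 = out (rest), 0.056 = fully in (hard stop), pushed along the dispenser's +x. Spring: 1.5 N at the start, 4.3 N fully in; it returns to 0 when let go. A 10 mm thick blade pushes the lowest ring; fully in, it leaves the ring's centre 52 mm in front of the dispenser's origin, its rim 8 mm clear of the front
- plunger_face (a point): centre of the outer face of the plunger's black pad, the face to press along the dispenser's +x; pad 36 mm wide, 10 mm thick, 1 to 35 mm above the mat; this point is 18 mm above the mat and, at rest, 96 mm behind the dispenser's origin. Axes as the dispenser. A bowl feeder (up to 220 mm high) stands left of y = 0.09, a tall column and boxes farther left: swing in from there high and close to the robot
- ring_1: the lowest ring in the dispenser, the one that comes out: steel ring 36 mm outside diameter, 12 mm high, 45 g; origin at the centre of its underside, z up; once out it lies flat on the mat (z = 0.004)
- ring_2: second ring of the stack, like ring_1; 13.5 mm above the mat at the start, drops to the 1.5 mm floor when the plunger has come back
- ring_3: top ring of the stack, like ring_1; 25.5 mm above the mat at the start
- stop: flat aluminium U fixed on the mat, walls 6 mm high, 8 mm thick. Its +x points into the U (yaw -90 +- 11 degrees); straight part 40 mm wide inside, x -2 mm to the back wall's face at +18.5 mm; before it the sides flare at 35 degrees to a mouth 75 mm wide at x = -28 mm. In one of two places at the right, nearer to or farther from the robot than the dispenser; the setting block has the other
- seat (a point): on the mat inside the stop, axes as the stop: where the centre of a ring lies when it is home against the back wall
- setting_block: rectangular ground steel block, 52 x 59 x 22 mm; bystander, stands in the other one of the two places at the right where the stop may be; must not be moved; origin at the centre of its underside
- bush_long: plain long steel bush standing on end, 26 mm diameter, 45 mm high; bystander; must not be moved; origin at the centre of its underside
- bush_flanged: flanged steel bush standing on its 30 mm flange, 28 mm high; bystander; must not be moved; origin at the centre of its underside
- bush_brass: small brass bush, 18 mm diameter, 22 mm high; bystander; must not be moved; origin at the centre of its underside
- plug_gauge: double-ended plug gauge lying on the bench, 122 mm long, 15 mm high; bystander; must not be moved; origin at the centre of its underside
- stepped_shaft: stepped steel shaft standing on end, 17 mm diameter, 80 mm high; bystander; must not be moved; origin at the centre of its underside
Not all that is in view belongs to the job. Leave any blue look-alike of the ring_3 alone.

How it is judged:
By the outcome, as a careful person would: the job done as asked, in the order asked, and still so for the second after the job is handed in, with the robot touching nothing.
It also fails if it takes over 72 s, if anything falls off the work surface, if the arm or the gripper's body presses on something with over 40 N, if the wrist force passes 120 N, or if a joint passes its speed limit or range.

## Working session

There is one attempt and no reset: what is moved stays moved. The work goes in short steps, Python scripts to look and compute and a tool call to move; the robot and the scene stay as the last step left them, time stands still between calls to the robot, and variables do not carry over. Pictures are saved under pics/ and viewed, at most 10 in all, crops included, and the job is handed in when it is done.

Besides the shell and the picture viewer there is one more tool, called after "Call:" in YAML: its name, and indented under it one key for each argument. step_arm: Moves the arm, as the interface text tells. Its arguments: {"type":"object","properties":{"moves":{"type":"array","items":{"type":"array","items":{"type":"array","items":{"type":"number"}}}}},"required":["moves"]}

```bash
mkdir -p pics; python3 - <<'E'
from plant import ctrl, viewer
import cv2,numpy as np
print(ctrl.get_obs())
for n in("side","top"):
    p,d=viewer.snapshot(n); cv2.imwrite(f"pics/{n}0.png",p); np.save(f"pics/{n}0.npy",d); print(viewer.camera_info(n))
E
```

```text
{'clock': 0.0, 'joint_pos': array([-5.95246004e+01,  2.05910079e+01,  6.34046289e-01, -2.05080297e-02,
       -7.01335631e+01, -1.65077528e+01]), 'qvel': array([0.04821188, 0.02087785, 0.04099001, 0.06511445, 0.02604486,
       0.06640828]), 'tau': array([ 8.43229445e-04, -5.82723391e+01,  2.93057603e+01,  6.99736610e+00,
        6.83259394e-03, -1.50262285e-04]), 'tool_pos': array([ 0.16280302, -0.65458345,  0.22562834]), 'orientation': array([ 1.79907728e+02, -7.24051828e-03, -1.66039332e+02]), 'force': array([-1.00572354, -0.23238099, -0.20621651]), 'moment': array([-0.00376227,  0.01404954,  0.02015134]), 'gripper_force': 0.0, 'opening': 0.08728587642287926}
{'camera_matrix': array([[611.22006907,   0.        , 329.87925885],
       [  0.        , 611.22006907, 247.39636463],
       [  0.        ,   0.        ,   1.        ]]), 'eye': array([-0.04813884, -1.27472041,  0.51632391]), 'orientation': array([-108.5428498,   -1.1073223,  -27.2597297])}
{'camera_matrix': array([[598.10800395,   0.        , 323.7983848 ],
       [  0.        , 598.10800395, 241.13143877],
       [  0.        ,   0.        ,   1.        ]]), 'eye': array([ 0.32863978, -0.11079785,  1.16606538]), 'orientation': array([-168.20376916,   -0.27186042,  -83.03364715])}
```

View pics/top0.png

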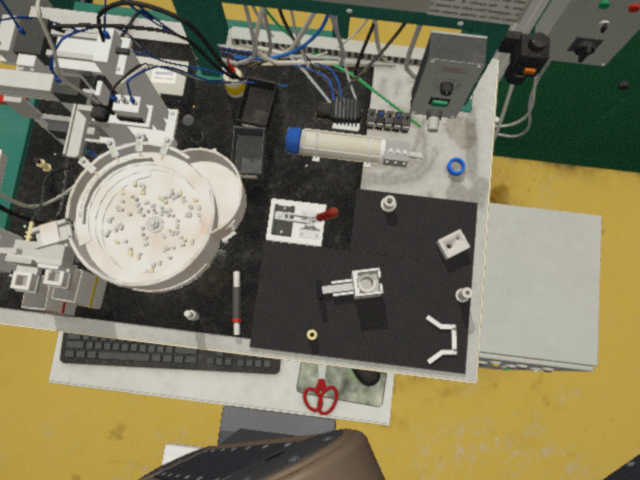

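View pics/side0.png

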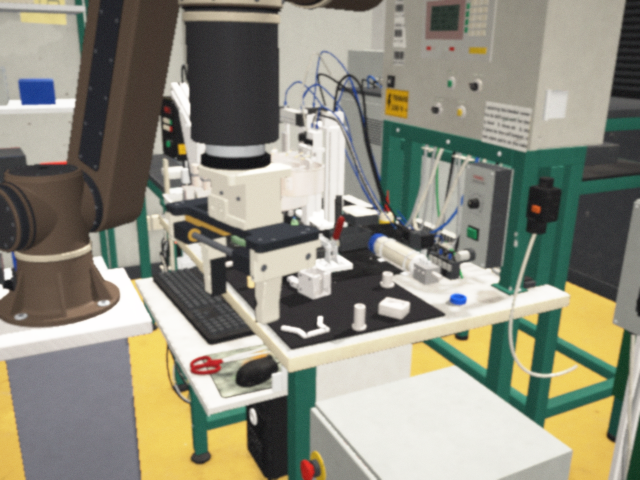

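The top view shows the dispenser at (367,284) with its plunger to the left at (335,288). The stop is at (442,340), its mouth facing left, and the setting block is at (453,244). The plug gauge is at (237,302), the brass bush at (312,335), the stepped shaft or bush at (463,294), and the blue look-alike at (456,166). Next I'll measure these and check a close crop.

```bash
cat > h.py <<'E'
from plant import ctrl, viewer
import cv2,numpy as np
from scipy.spatial.transform import Rotation as R
def cam(n):
    c=viewer.camera_info(n); return c["camera_matrix"],np.array(c["eye"]),R.from_euler("xyz",c["orientation"],degrees=True).as_matrix()
def ray(n,uv,z):
    K,e,M=cam(n); uv=np.atleast_2d(uv).astype(float)
    d=np.c_[uv,np.ones(len(uv))]@np.linalg.inv(K).T@M.T
    return e+d*((z-e[2])/d[:,2])[:,None]
def proj(n,P):
    K,e,M=cam(n); q=(np.atleast_2d(P)-e)@M@K.T; return q[:,:2]/q[:,2:]
def cloud(n,d):
    K,e,M=cam(n); v,u=np.mgrid[:480,:640]
    p=np.stack([u,v,np.ones_like(u)],-1)@np.linalg.inv(K).T*d[...,None]
    return p@M.T+e
E
python3 - <<'E'
from h import *
p=cv2.imread("pics/top0.png"); d=np.load("pics/top0.npy"); P=cloud("top",d)
c=p[215:375,300:480]; cv2.imwrite("pics/crop0.png",cv2.resize(c,None,fx=4.4,fy=3.75*4.4/4.4,interpolation=cv2.INTER_CUBIC)[:600])
print("mat z",np.median(P[300:320,400:420,2]))
m=((p.min(2)>75)).astype(np.uint8); m[:180]=0;m[365:]=0;m[:,:180]=0;m[:,472:]=0
k,l,s,ce=cv2.connectedComponentsWithStats(m)
for i in range(1,k):
    if 25<s[i,4]<3000:
        z=P[...,2][l==i]; print(i,s[i],ce[i].round(1),"z95 %.3f zmed %.3f"%(np.percentile(z,95),np.median(z)),ray("top",ce[i],np.median(z)).round(4)[0])
E
```

```text
mat z 0.003784876996185682
2 [ 360  180  112   23 1808] [423.2 188.1] z95 0.002 zmed -0.002 [ 0.7058 -0.2741 -0.0023]
3 [380 195  17  17 231] [388.1 203.2] z95 0.034 zmed 0.013 [ 0.6609 -0.2051  0.0131]
4 [ 265  198   62   49 2192] [296.3 222. ] z95 0.066 zmed 0.017 [ 0.5992 -0.0286  0.0174]
8 [436 229  35  30 635] [453.  243.5] z95 0.029 zmed 0.025 [ 0.592  -0.3378  0.0248]
10 [ 321  267   63   32 1308] [357.1 284.1] z95 0.055 zmed 0.019 [ 0.4908 -0.1612  0.0187]
11 [233 270   7  48 234] [235.8 290.1] z95 0.018 zmed 0.014 [0.4513 0.0701 0.0139]
12 [455 279  17  86 504] [466.6 317.8] z95 0.049 zmed 0.001 [ 0.4539 -0.3803  0.0006]
13 [184 309  15  11 128] [190.9 314.4] z95 0.083 zmed 0.051 [0.3924 0.1401 0.0508]
14 [425 315  33  50 533] [443.6 338.9] z95 0.013 zmed 0.008 [ 0.4077 -0.3377  0.0084]
15 [233 322   7  13  87] [236.1 328.1] z95 0.017 zmed 0.012 [0.3794 0.0589 0.0116]
16 [307 329  11  11  85] [311.7 334.1] z95 0.029 zmed 0.024 [ 0.3852 -0.0862  0.024 ]
17 [ 180  330  212   35 2463] [254.9 349.8] z95 0.003 zmed -0.003 [ 0.3436  0.0189 -0.0027]
19 [186 357  10   5  41] [190.2 359.1] z95 -0.126 zmed -0.129 [ 0.3092  0.1662 -0.1292]
```

View pics/crop0.png

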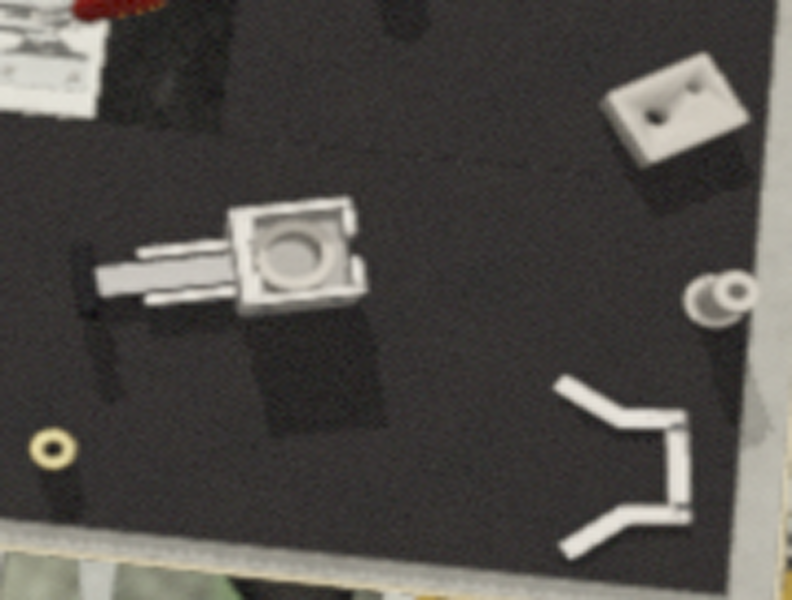

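The crop confirms the choice. The magazine's shaft holds a grey ring at crop (292,255), the black pad is at (85,280), the slotted front faces right, and the U's back wall is at (678,465). The blue ring is outside the crop. Next come the exact poses.

```bash
python3 - <<'E'
from h import *
p=cv2.imread("pics/top0.png"); d=np.load("pics/top0.npy"); P=cloud("top",d)
# dispenser top rim
m=(p.min(2)>75)&(P[...,2]>0.042); m[:,:345]=0;m[:,390:]=0;m[:262]=0;m[305:]=0
v,u=np.nonzero(m); X=ray("top",np.c_[u,v],0.054)[:,:2]; r=cv2.minAreaRect((X*1000).astype(np.float32)); print("disp",len(u),r, cv2.boxPoints(r))
# pad (dark): depth
Q=P[275:310,308:335]; s=Q[...,2]>0.03; print("pad pts",s.sum(),Q[s][:,:2].min(0),Q[s][:,:2].max(0),np.median(Q[s],0))
# blade/guides
# stop
m=((p.min(2)>75)).astype(np.uint8); k,l=cv2.connectedComponents(m); lab=l[339,453] or l[340,455]; 
s=(l==l[np.where(l[315:365,425:458]>0)[0][0]+315,np.where(l[315:365,425:458]>0)[1][0]+425]).astype(np.uint8)
c=max(cv2.findContours(s,0,2)[0],key=len); a=cv2.approxPolyDP(c,2,True)[:,0]; 
for uv,w in zip(a,ray("top",a,0.010)): print(uv,w.round(4)[:2])
# clamp
Q=P[185:250,262:345]; 
for h in(0.06,0.08,0.1):
    s=Q[...,2]>h; print(h,s.sum(), Q[s].min(0).round(3) if s.any() else '',Q[s].max(0).round(3) if s.any() else '')
E
```

```text
disp 358 ((489.776123046875, -171.45773315429688), (51.11521911621094, 64.17598724365234), 14.12289047241211) [[ 457.16144 -146.57573]
 [ 472.82056 -208.81197]
 [ 522.3908  -196.33974]
 [ 506.7317  -134.1035 ]]
pad pts 102 [ 0.32863978 -0.11079785] [ 0.48711832 -0.08219698] [ 0.46934271 -0.0894186   0.0384573 ]
[427 315] [ 0.449  -0.3019]
[425 318] [ 0.4428 -0.2986]
[440 329] [ 0.4253 -0.329 ]
[451 330] [ 0.426  -0.3501]
[451 348] [ 0.3921 -0.3528]
[440 349] [ 0.3877 -0.3321]
[427 359] [ 0.366  -0.3091]
[429 364] [ 0.3572 -0.3137]
[443 354] [ 0.379  -0.3385]
[456 354] [ 0.382  -0.3631]
[455 324] [ 0.4383 -0.3568]
[441 323] [ 0.437 -0.33 ]
0.06 462 [ 0.329 -0.111  0.06 ] [0.608 0.012 1.166]
0.08 213 [ 0.329 -0.111  0.081] [ 0.605 -0.065  1.166]
0.1 181 [ 0.329 -0.111  0.101] [ 0.605 -0.073  1.166]
```

```bash
python3 - <<'E'
from h import *
p=cv2.imread("pics/top0.png"); d=np.load("pics/top0.npy"); P=cloud("top",d)
ok=(d>0)
def box(v0,v1,u0,u1,z0,z1):
    m=np.zeros_like(ok); m[v0:v1,u0:u1]=1; return m&ok&(P[...,2]>z0)&(P[...,2]<z1)
for nm,b in dict(pad=(270,310,308,330,.03,.045),rim=(255,305,340,392,.048,.062),ring3=(272,295,355,377,.034,.0465),blade=(275,300,320,352,.012,.024)).items():
    m=box(*b); Q=P[m]; r=cv2.minAreaRect((Q[:,:2]*1000).astype(np.float32)); print(nm,len(Q),"mean",Q.mean(0).round(4),"rect",np.round(cv2.boxPoints(r),1).tolist(), np.round(r[1],1),"z",np.percentile(Q[:,2],[5,50,95]).round(4))
    if nm=="blade" or nm=="pad":
        w,V=np.linalg.eigh(np.cov(Q[:,:2].T)); print(" axis",V[:,1],np.degrees(np.arctan2(V[1,1],V[0,1])))
# crop lines
f=lambda x,y:(300+(x+.5)/4.4-.5,215+(y+.5)/3.75-.5)
for nm,a,b,z in [("topedge",(230,210),(350,198),.054),("blade",(95,268),(230,252),.0155),("blade2",(100,297),(235,283),.0155),("g1",(138,250),(230,240),.018),("g2",(145,302),(235,290),.018)]:
    w=ray("top",[f(*a),f(*b)],z)[:,:2]; e=w[1]-w[0]; print(nm,w.round(4).tolist(),"yaw",np.degrees(np.arctan2(e[1],e[0])).round(1))
print("ring c",ray("top",f(292,255),.0415))
E
```

```text
pad 99 mean [ 0.4692 -0.0893  0.0383] rect [[451.20001220703125, -88.69999694824219], [453.6000061035156, -98.30000305175781], [488.1000061035156, -89.69999694824219], [485.70001220703125, -80.0999984741211]] [35.5  9.9] z [0.033  0.0384 0.0421]
 axis [-0.97214039 -0.23439935] -166.4437805705929
rim 251 mean [ 0.4905 -0.1728  0.0536] rect [[460.6000061035156, -158.60000610351562], [473.6000061035156, -208.89999389648438], [521.7999877929688, -196.5], [508.79998779296875, -146.1999969482422]] [49.8 52. ] z [0.0503 0.0535 0.0568]
ring3 185 mean [ 0.4934 -0.1765  0.041 ] rect [[470.3999938964844, -164.5], [479.20001220703125, -198.39999389648438], [515.9000244140625, -188.89999389648438], [507.20001220703125, -155.0]] [38. 35.] z [0.0357 0.0413 0.0449]
blade 314 mean [ 0.4789 -0.1259  0.0166] rect [[455.20001220703125, -98.9000015258789], [470.5, -156.60000610351562], [503.0, -148.0], [487.6000061035156, -90.19999694824219]] [33.6 59.8] z [0.0135 0.0164 0.0205]
 axis [-0.25230306  0.96764827] 104.61383732919147
topedge [[0.51, -0.1472], [0.5223, -0.1975]] yaw -76.2
blade [[0.479, -0.0929], [0.4945, -0.1509]] yaw -75.0
blade2 [[0.4643, -0.0969], [0.4788, -0.1549]] yaw -76.0
g1 [[0.4902, -0.1105], [0.5003, -0.1501]] yaw -75.7
g2 [[0.4639, -0.1168], [0.4748, -0.1552]] yaw -74.1
ring c [[ 0.49247301 -0.17663648  0.0415    ]]
```

Poses found:

| Item | Position (m) | Direction | Check |
|---|---|---|---|
| Dispenser origin | (0.4914, -0.1776) | yaw -75.7° | agrees from the rim, and from pad + 91 mm |
| Plunger face | (0.468, -0.085) | as dispenser | |
| Ring after it comes out | (0.504, -0.228) | | |
| Seat | (0.4076, -0.334) | stop yaw about -84.3° | back wall measured 56.6 mm wide, against 56 expected |

Moving now.

Call:
step_arm:
  moves:
    - [[1.5, 3, 0, 0, 0], [1.5, 3, 0, 0, 0], [1.5, 3, 0, 0, 0], [1.5, 3, 0, 0, 0], [1.5, 3, 0, 0, 0], [1.5, 3, 0, 0, 0], [1.5, 3, 0, 0, 0], [1.5, 3, 0, 0, 0], [1.5, 3, 0, 0, 0], [1.5, 3, 0, 0, 0]]

```text
clock: 1.1
tool_pos: [0.3131, -0.3537, 0.2264]
orientation: [180.0, -0.0, -166.0]
force: [-0.3, 0.1, 0.2]
opening: 0.0132
gripper_force: 0.0
```

Call:
step_arm:
  moves:
    - [[1.5, 3, 0, 0, 0], [1.5, 3, 0, 0, 0], [1.5, 3, 0, 0, 0], [1.5, 3, 0, 0, 0], [1.5, 3, 0, 0, 0], [1.5, 3, 0, 0, 0], [1.5, 3, 0, 0, 0], [1.5, 3, 0, 0, 0], [1.5, 3, 0, 0, 0], [1.2, 3, 0, 0, 0]]

```text
clock: 2.1
tool_pos: [0.4603, -0.0536, 0.2264]
orientation: [180.0, -0.0, -166.0]
force: [-0.1, -0.5, -0.1]
opening: 0.0002
gripper_force: 0.0
```

Call:
step_arm:
  moves:
    - [[0, 0, -4, 0, 0], [0, 0, -4, 0, 0], [0, 0, -4, 0, 0], [0, 0, -4, 0, 0], [0, 0, -2, 0, 0], [0, 0, -1.1, 0, 0], [0, 0, -1, 0, 0], [0, 0, 0, 0, 0]]

```text
clock: 2.9
tool_pos: [0.4597, -0.0551, 0.025]
orientation: [-180.0, -0.1, -166.0]
force: [-0.1, -0.1, 0.6]
opening: 0.0004
gripper_force: 0.0
```

```bash
python3 - <<'E'
from h import *
for n,(v0,v1,u0,u1) in dict(top=(225,325,265,415),side=(200,350,200,450)).items():
    p,d=viewer.snapshot(n); cv2.imwrite(f"pics/{n}1.png",p)
    c=p[v0:v1,u0:u1]; cv2.imwrite(f"pics/{n}1c.png",cv2.resize(c,(450,300),interpolation=cv2.INTER_CUBIC))
cv2.imwrite("pics/both1.png",np.vstack([cv2.imread("pics/top1c.png"),cv2.imread("pics/side1c.png")]))
E
```

```text
(no output)
```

View pics/both1.png

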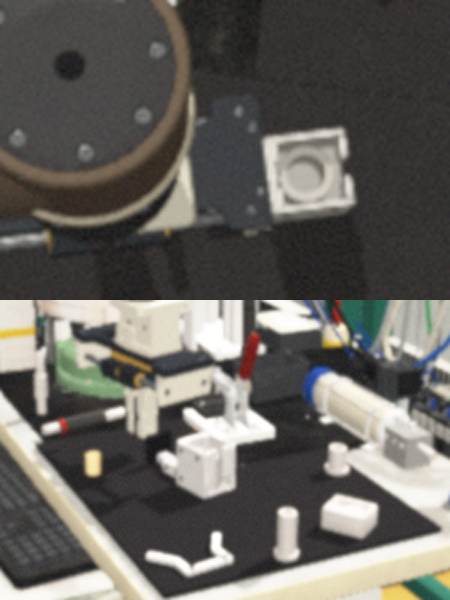

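The top half shows the gripper above and behind the dispenser at (310,170). In the side half, the shut fingertips at (142,412) stand right behind the black pad at (158,445). Next I press slowly.

Call:
step_arm:
  moves:
    - [[0.12, -0.48, 0, 0, 0], [0.12, -0.48, 0, 0, 0], [0.12, -0.48, 0, 0, 0], [0.12, -0.48, 0, 0, 0], [0.12, -0.48, 0, 0, 0], [0.12, -0.48, 0, 0, 0], [0.12, -0.48, 0, 0, 0], [0.12, -0.48, 0, 0, 0], [0.12, -0.48, 0, 0, 0]]

```text
clock: 3.9
tool_pos: [0.4711, -0.0985, 0.0256]
orientation: [-180.0, 0.0, -166.0]
force: [-0.2, 4.2, 3.1]
opening: 0.0002
gripper_force: 2.0
```

Call:
step_arm:
  moves:
    - [[0.12, -0.48, 0, 0, 0], [0.08, -0.29, 0, 0, 0], [0.05, -0.19, 0, 0, 0], [0.05, -0.19, 0, 0, 0], [0.03, -0.1, 0, 0, 0]]

```text
clock: 4.4
tool_pos: [0.4741, -0.1108, 0.0256]
orientation: [180.0, 0.0, -166.0]
force: [0.0, 4.3, 2.8]
opening: 0.0004
gripper_force: 2.2
```

Call:
step_arm:
  moves:
    - [[0.05, -0.19, 0, 0, 0], [0.05, -0.19, 0, 0, 0], [0.03, -0.1, 0, 0, 0], [0, 0, 0, 0, 0]]

```text
clock: 4.8
tool_pos: [0.4753, -0.1157, 0.0255]
orientation: [-180.0, -0.0, -166.0]
force: [-0.4, 3.3, 1.9]
opening: 0.0004
gripper_force: 1.8
```

Call:
step_arm:
  moves:
    - [[0.04, -0.15, 0, 0, 0], [0.04, -0.15, 0, 0, 0], [0.02, -0.1, 0, 0, 0], [0, 0, 0, 0, 0]]

```text
clock: 5.2
tool_pos: [0.4763, -0.1196, 0.0255]
orientation: [180.0, -0.0, -166.0]
force: [0.5, 3.2, 1.6]
opening: 0.0005
gripper_force: 2.0
```

Call:
step_arm:
  moves:
    - [[0.02, -0.1, 0, 0, 0], [0.02, -0.1, 0, 0, 0], [0, 0, 0, 0, 0]]

```text
clock: 5.5
tool_pos: [0.4768, -0.1216, 0.0255]
orientation: [-180.0, 0.0, -166.0]
force: [0.5, 4.2, 1.9]
opening: 0.0003
gripper_force: 2.1
```

Call:
step_arm:
  moves:
    - [[0.02, -0.1, 0, 0, 0], [0.02, -0.1, 0, 0, 0], [0, 0, 0, 0, 0]]

```text
clock: 5.8
tool_pos: [0.4772, -0.1235, 0.0255]
orientation: [180.0, 0.0, -166.0]
force: [0.7, 4.3, 1.3]
opening: 0.0007
gripper_force: 2.1
```

Call:
step_arm:
  moves:
    - [[0.02, -0.1, 0, 0, 0], [0.02, -0.1, 0, 0, 0], [0, 0, 0, 0, 0]]

```text
clock: 6.1
tool_pos: [0.4775, -0.1245, 0.0255]
orientation: [179.9, 0.0, -166.1]
force: [-1.7, 13.4, 4.0]
opening: 0.0006
gripper_force: 6.7
```

Call:
step_arm:
  moves:
    - [[0.02, -0.1, 0, 0, 0], [0.02, -0.1, 0, 0, 0], [0, 0, 0, 0, 0]]

```text
clock: 6.4
tool_pos: [0.4775, -0.1249, 0.0255]
orientation: [179.8, 0.0, -166.1]
force: [-4.7, 28.8, 8.6]
opening: 0.0003
gripper_force: 14.2
```

```bash
python3 - <<'E'
from h import *
p,d=viewer.snapshot("top"); P=cloud("top",d)
c=p[240:330,330:450]; cv2.imwrite("pics/top2c.png",cv2.resize(c,(800,600),interpolation=cv2.INTER_CUBIC)); cv2.imwrite("pics/top2.png",p)
E
```

```text
(no output)
```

View pics/top2c.png

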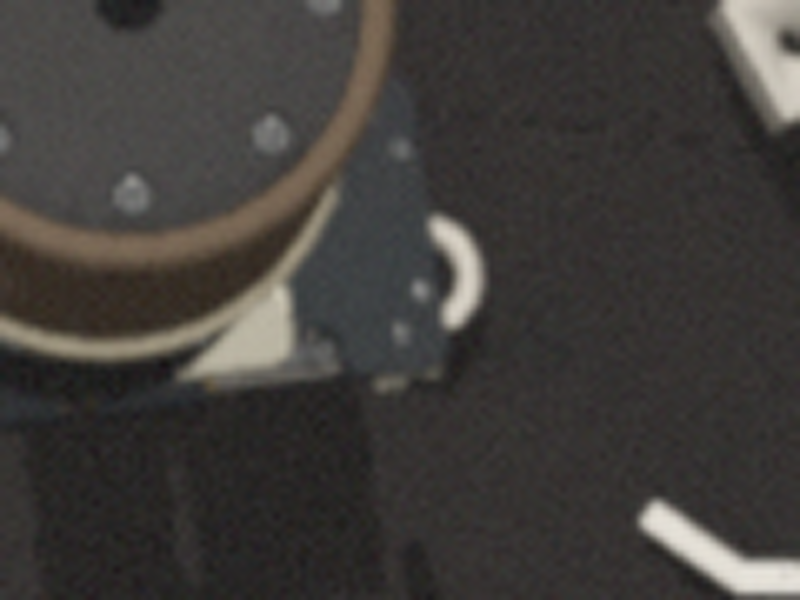

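The hard stop is reached: the force rose to about 29 N and motion stopped. The ring's rim shows in front of the dispenser at crop (460,272). Next I back off so the plunger can spring out, then lift.

Call:
step_arm:
  moves:
    - [[-0.1, 0.4, 0, 0, 0], [-0.25, 0.97, 0, 0, 0], [-0.25, 0.97, 0, 0, 0], [-0.25, 0.97, 0, 0, 0], [-0.25, 0.97, 0, 0, 0], [-0.25, 0.97, 0, 0, 0], [-0.25, 0.97, 0, 0, 0], [-0.25, 0.97, 0, 0, 0], [0, 0, 1, 0, 0], [0, 0, 4, 0, 0]]

```text
clock: 7.45
tool_pos: [0.4565, -0.056, 0.0736]
orientation: [180.0, -0.5, -166.0]
force: [1.7, -0.5, -0.6]
opening: 0.0005
gripper_force: 0.0
```

Call:
step_arm:
  moves:
    - [[0, 0, 4, 0, 0], [0, 0, 4, 0, 0], [1, -3, 2, 0, 1.6], [1, -4, 0, 0, 1.6], [1, -4, 0, 0, 1.6], [1, -4, 0, 0, 1.6], [1, -4, 0, 0, 1.6], [1, -4, 0, 0, 1.6], [1, -4, 0, 0, 1.6]]

```text
clock: 8.35
tool_pos: [0.5292, -0.3276, 0.1763]
orientation: [-180.0, -0.0, -166.0]
force: [1.5, 0.4, -0.1]
opening: 0.0159
gripper_force: 0.0
```

Call:
step_arm:
  moves:
    - [[0, -4, 0, 0, 1.6], [0, -4, 0, 0, 1.6], [0, -4, 0, 0, 1.6], [0, -4, 0, 0, 1.6], [0, 0, 0, 0, 1.6]]

```text
clock: 8.85
tool_pos: [0.5279, -0.4899, 0.1749]
orientation: [180.0, -0.1, -166.2]
force: [-0.4, 1.0, -0.4]
opening: 0.016
gripper_force: 0.0
```

```bash
python3 - <<'E'
from h import *
p,d=viewer.snapshot("top"); P=cloud("top",d); cv2.imwrite("pics/top3.png",p)
c=p[225:315,300:420]; cv2.imwrite("pics/top3c.png",cv2.resize(c,(800,600),interpolation=cv2.INTER_CUBIC))
a=np.array([.247,-.969]);O=np.array([.4914,-.1776])
W=ray("top",np.c_[np.meshgrid(np.arange(640),np.arange(480))[0].ravel(),np.meshgrid(np.arange(640),np.arange(480))[1].ravel()],.016)[:,:2].reshape(480,640,2)
m=(p.min(2)>75)&(np.linalg.norm(W-(O+.055*a),axis=2)<.024)&((W-O)@a>.03)
v,u=np.nonzero(m); X=(W[m]*1000).astype(np.float32); print(len(u),cv2.minEnclosingCircle(X), cv2.fitEllipse(cv2.convexHull(X)))
E
```

```text
344 ((504.96142578125, -230.89768981933594), 23.853748321533203) ((503.8127746582031, -232.9112091064453), (41.01450729370117, 47.689292907714844), 63.63877868652344)
```

View pics/top3c.png

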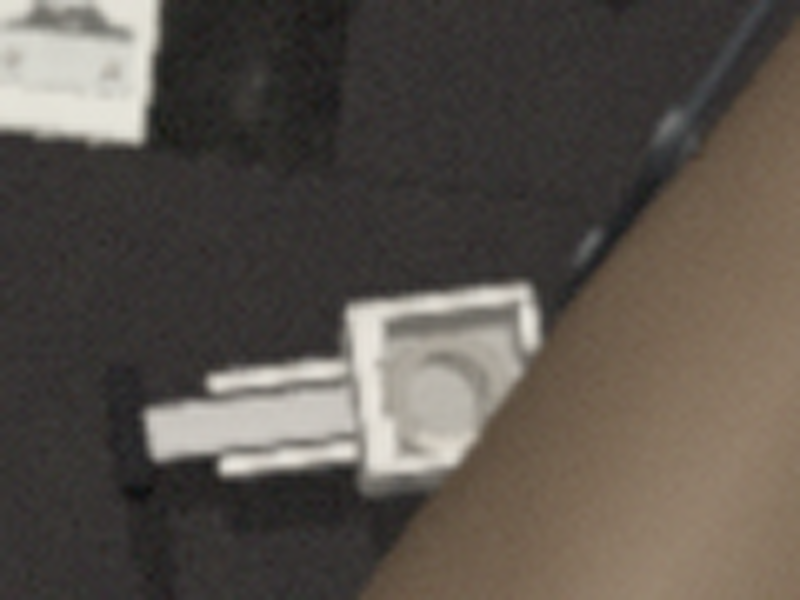

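The plunger is fully out again, with its pad at crop (125,430), but the forearm hides the ring. I'll move the arm aside and look again.

Call:
step_arm:
  moves:
    - [[-4, -2, 0, 0, 1.6], [-4, -2, 0, 0, 1.6], [-4, -2, 0, 0, 1.6], [-4, -2, 0, 0, 1.6], [-4, -2, 0, 0, 1.6], [-3, -2, 0, 0, 1.6], [0, 0, 0, 0, 1.6]]

```text
clock: 9.6
tool_pos: [0.2958, -0.6065, 0.1764]
orientation: [180.0, -0.0, -166.2]
force: [0.6, 0.2, -0.2]
opening: 0.0161
gripper_force: 0.0
```

```bash
cat >> h.py <<'E'
def ringfind(c,r=.03,name=None):
    p,d=viewer.snapshot("top")
    if name: cv2.imwrite(name,p)
    q=cv2.resize(p,None,fx=4,fy=4,interpolation=cv2.INTER_CUBIC)
    cu=proj("top",[*c,.016])[0]; x0,y0=(cu-25).astype(int); s=q[4*y0:4*y0+200,4*x0:4*x0+200].min(2)
    m=(s>80).astype(np.uint8); out=[]
    for k in cv2.findContours(m,0,1)[0]:
        if cv2.contourArea(k)<1200: continue
        uv=(k[:,0]+[4*x0,4*y0]+.5)/4-.5; X=(ray("top",uv,.016)[:,:2]*1000).astype(np.float32)
        (cx,cy),rr=cv2.minEnclosingCircle(X); e=cv2.fitEllipse(X); out.append((round(cx,1),round(cy,1),round(rr,1),np.round(e[0],1),np.round(e[1],1)))
    return out,p
E
python3 - <<'E'
from h import *
o,p=ringfind((.504,-.229),name="pics/top4.png"); print(o)
c=p[225:345,330:490]; cv2.imwrite("pics/top4c.png",cv2.resize(c,(800,600),interpolation=cv2.INTER_CUBIC))
E
```

```text
[(499.6, -208.3, 40.6, array([ 501.7, -205.9]), array([54.8, 79.2]))]
```

View pics/top4c.png

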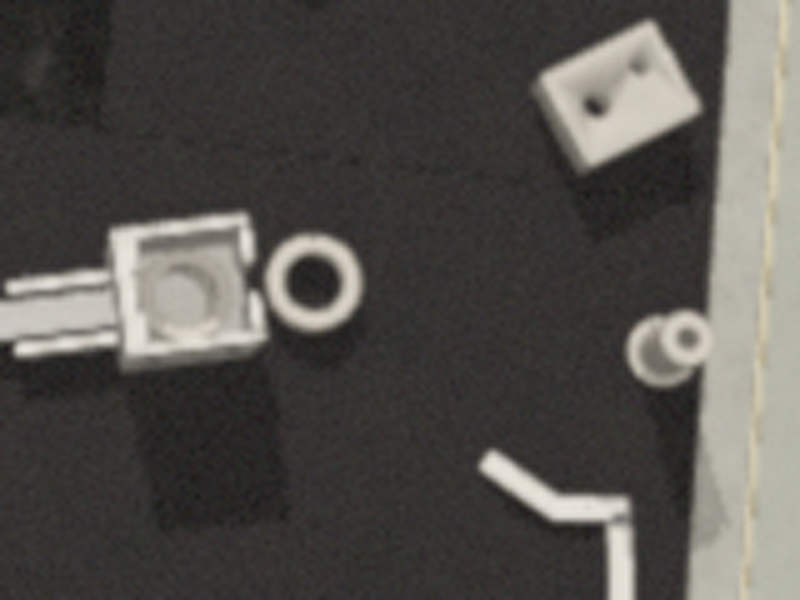

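A single ring lies free in front of the dispenser, centred at crop (313,283), i.e. full-image pixel (392.2, 281.2). Two rings remain inside, since the top one at (185,293) sits lower than before.

```bash
python3 - <<'E'
from h import *
p=cv2.imread("pics/top4.png"); print(ray("top",(392.2,281.2),.016), np.ptp(ray("top",[(382.6,281.2),(401.8,281.2)],.016),axis=0))
R0=ray("top",(392.2,281.2),.016)[0,:2]; a=np.array([.247,-.969]);O=np.array([.4914,-.1776]); print((R0-O)@a,(R0-O)@[.969,.247])
# ring + neighbours near east side
E
```

```text
[[ 0.50516966 -0.22829601  0.016     ]] [0.00454078 0.03695828 0.        ]
0.052525541476459485 0.0008208859046695117
```

Call:
step_arm:
  moves:
    - [[2.4, 3.8, 0, 0, 1.6], [2.4, 3.8, 0, 0, 1.6], [2.4, 3.8, 0, 0, 1.6], [2.4, 3.8, 0, 0, 1.6], [2.4, 3.8, 0, 0, 1.6], [2.4, 3.8, 0, 0, 1.6], [2.4, 3.8, 0, 0, 1.6], [2.4, 3.8, 0, 0, 1.6], [2.4, 3.8, 0, 0, 1.6], [2.8, 4.1, 0, 0, 1.6]]

```text
clock: 10.65
tool_pos: [0.5441, -0.2195, 0.1763]
orientation: [-180.0, 0.0, -165.9]
force: [0.8, -0.3, 0.3]
opening: 0.0158
gripper_force: 0.0
```

Call:
step_arm:
  moves:
    - [[0, 0, -3, 0, 1.6], [0, 0, -4, 0, 1.6], [0, 0, -4, 0, 1.6], [0, 0, 0, 0, 1.6]]

```text
clock: 11.05
tool_pos: [0.5398, -0.2204, 0.061]
orientation: [179.8, -0.5, -166.0]
force: [-0.8, -0.3, 0.7]
opening: 0.0157
gripper_force: 0.0
```

Call:
step_arm:
  moves:
    - [[0, -0.3, -2, 0, 1.6], [0, 0, -1.5, 0, 1.6], [0, 0, 0, 0, 1.6], [0, 0, 0, 0, 1.6]]

```text
clock: 11.45
tool_pos: [0.5444, -0.2254, 0.0324]
orientation: [-180.0, 0.1, -166.0]
force: [0.8, 1.0, 0.6]
opening: 0.0163
gripper_force: 0.0
```

Call:
step_arm:
  moves:
    - [[-0.1, 0.3, -1, 0, 1.6], [0, 0, -0.8, 0, 1.6], [0, 0, -0.5, 0, 1.6], [0, 0, 0, 0, 1.6]]

```text
clock: 11.85
tool_pos: [0.5418, -0.2225, 0.0067]
orientation: [180.0, -0.1, -166.0]
force: [0.1, 0.1, 1.0]
opening: 0.0161
gripper_force: 0.0
```

Call:
step_arm:
  moves:
    - [[-0.39, -0.1, 0.2, 0, 1.6], [-0.39, -0.1, 0, 0, 1.6], [-0.39, -0.1, 0, 0, 1.6], [-0.39, -0.1, 0, 0, 1.6], [-0.39, -0.1, 0, 0, 1.6], [-0.39, -0.1, 0, 0, 1.6], [-0.39, -0.1, 0, 0, 1.6], [-0.39, -0.1, 0, 0, 1.6], [-0.39, -0.1, 0, 0, 1.6], [-0.39, -0.1, 0, 0, 1.6]]

```text
clock: 12.85
tool_pos: [0.5032, -0.2327, 0.0096]
orientation: [-180.0, 0.0, -166.0]
force: [0.9, 0.3, 0.7]
opening: 0.0159
gripper_force: 0.3
```

Call:
step_arm:
  moves:
    - [[-0.39, -0.1, 0, 0, 1.6], [-0.39, -0.1, 0, 0, 1.6], [-0.39, -0.1, 0, 0, 1.6], [-0.39, -0.1, 0, 0, 1.6], [-0.39, -0.1, 0, 0, 1.6], [0, 0, 0, 0, 1.6]]

```text
clock: 13.45
tool_pos: [0.4832, -0.2377, 0.0095]
orientation: [180.0, -0.0, -166.1]
force: [-0.7, -0.5, 0.1]
opening: 0.0159
gripper_force: 0.0
```

```bash
python3 - <<'E'
from h import *
p,d=viewer.snapshot("top");p2,_=viewer.snapshot("side")
c=p[235:355,330:490]; c2=p2[240:360,240:400]
cv2.imwrite("pics/v5.png",np.vstack([cv2.resize(x,(400,300),interpolation=cv2.INTER_CUBIC) for x in(c,c2)]))
E
```

```text
(no output)
```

View pics/v5.png

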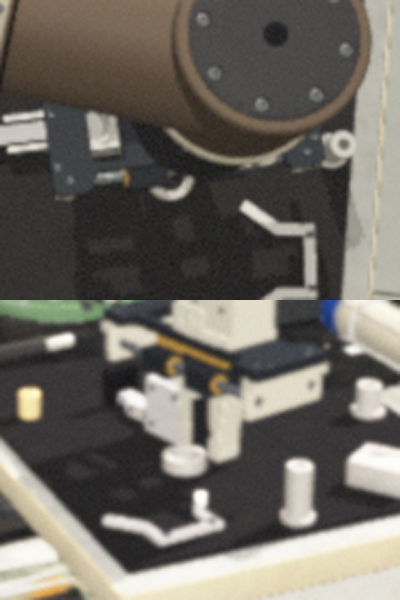

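The ring has moved clear of the dispenser and is cradled ahead of the fingertips (top half (172,188), side half (185,460)). I'll carry on.

Call:
step_arm:
  moves:
    - [[-0.39, -0.1, 0, 0, 1.6], [-0.39, -0.1, 0, 0, 1.6], [-0.39, -0.1, 0, 0, 1.6], [-0.39, -0.1, 0, 0, 1.6], [-0.39, -0.1, 0, 0, 1.6], [-0.39, -0.1, 0, 0, 1.6], [-0.39, -0.1, 0, 0, 1.6], [-0.39, -0.1, 0, 0, 1.6], [-0.39, -0.1, 0, 0, 1.6], [-0.39, -0.1, 0, 0, 1.6]]

```text
clock: 14.55
tool_pos: [0.4445, -0.2477, 0.0096]
orientation: [180.0, -0.0, -166.0]
force: [0.8, 0.5, -0.2]
opening: 0.0161
gripper_force: 0.2
```

Call:
step_arm:
  moves:
    - [[-0.39, -0.1, 0, 0, 1.6], [-0.39, -0.1, 0, 0, 1.6], [-0.39, -0.1, 0, 0, 1.6], [-0.39, -0.1, 0, 0, 1.6], [-0.3, -0.08, 0, 0, 1.6], [0, 0, 0, 0, 1.6]]

```text
clock: 15.15
tool_pos: [0.4258, -0.2525, 0.0096]
orientation: [180.0, -0.0, -166.0]
force: [0.3, 0.3, 0.2]
opening: 0.0158
gripper_force: 0.0
```

Call:
step_arm:
  moves:
    - [[1, 0.25, 0, 0, 1.6], [1, 0.25, 0, 0, 1.6], [0, 0, 3, 0, 1.6], [0, 0, 4, 0, 1.6], [0, 2, 4, 0.142, 1.6], [0, 3, 1, 0.142, 1.6], [0, 3, 0, 0.142, 1.6], [0, 3, 0, 0.142, 1.6], [0, 3, 0, 0.142, 1.6], [0, 3, 0, 0.142, 1.6]]

```text
clock: 16.15
tool_pos: [0.4472, -0.0756, 0.13]
orientation: [-180.0, 0.0, -116.9]
force: [0.4, 0.0, 0.0]
opening: 0.0158
gripper_force: 0.0
```

Call:
step_arm:
  moves:
    - [[0, 2, 0, 0.142, 1.6], [0, 0, 0, 0.142, 1.6], [0, 0, 0, 0.142, 1.6], [0, 0, 0, 0.142, 1.6], [0, 0, 0, 0, 1.6]]

```text
clock: 16.65
tool_pos: [0.4472, -0.0567, 0.1298]
orientation: [-180.0, -0.0, -84.5]
force: [-0.2, -0.3, -0.1]
opening: 0.0159
gripper_force: 0.0
```

```bash
python3 - <<'E'
from h import *
o,p=ringfind((.40,-.259),name="pics/top6.png"); print(o); print(ctrl.get_obs()["joint_pos"].round(0))
c=p[235:385,320:480]; cv2.imwrite("pics/v6.png",cv2.resize(c,(640,600),interpolation=cv2.INTER_CUBIC))
E
```

```text
[(403.6, -257.6, 19.8, array([ 403.7, -257.6]), array([38.6, 39. ]))]
[ 18.   4. -34.   0. -51. -13.]
```

View pics/v6.png

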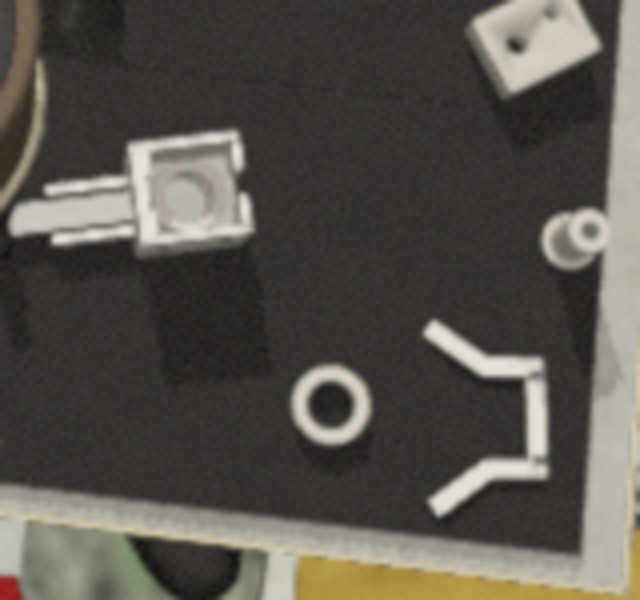

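The ring lies free at (331,405) in the crop, which is world (0.4035, -0.2576), and its fitted diameter is 38.6 mm against a true 36. The stop's mouth opens toward it, with the back wall's inner face at (527,418). I'll go in behind the ring and push.

Call:
step_arm:
  moves:
    - [[-1, -3, 0, 0, 1.6], [-1, -4, 0, 0, 1.6], [-1, -4, 0, 0, 1.6], [-1, -3, 0, 0, 1.6], [-0.6, -2.5, 0, 0, 1.6], [0, 0, -4, 0, 1.6], [0, 0, -4, 0, 1.6], [0, 0, -2, 0, 1.6], [0, 0, 0, 0, 1.6], [0, 0, 0, 0, 1.6]]

```text
clock: 17.7
tool_pos: [0.4008, -0.2225, 0.0299]
orientation: [180.0, -0.0, -84.8]
force: [0.5, 0.3, 0.8]
opening: 0.0159
gripper_force: 0.0
```

Call:
step_arm:
  moves:
    - [[0, 0, -0.8, 0, 1.6], [0, 0, -0.9, 0, 1.6], [0, 0, 0, 0, 1.6], [0, 0, 0, 0, 1.6]]

```text
clock: 18.1
tool_pos: [0.4003, -0.2224, 0.0126]
orientation: [180.0, -0.0, -84.7]
force: [-0.1, 1.1, 0.2]
opening: 0.016
gripper_force: 0.0
```

Call:
step_arm:
  moves:
    - [[0.03, -0.4, 0, 0, 1.6], [0.03, -0.4, 0, 0, 1.6], [0.03, -0.4, 0, 0, 1.6], [0.02, -0.4, 0, 0, 1.6], [0.02, -0.4, 0, 0, 1.6], [0.02, -0.4, 0, 0, 1.6], [0.02, -0.4, 0, 0, 1.6], [0.02, -0.4, 0, 0, 1.6], [0.02, -0.4, 0, 0, 1.6], [0.02, -0.4, 0, 0, 1.6]]

```text
clock: 19.1
tool_pos: [0.4026, -0.2628, 0.0125]
orientation: [180.0, 0.0, -84.7]
force: [0.2, 0.7, 0.9]
opening: 0.0162
gripper_force: 0.3
```

Call:
step_arm:
  moves:
    - [[0.03, -0.4, 0, 0, 1.6], [0.03, -0.4, 0, 0, 1.6], [0.03, -0.4, 0, 0, 1.6], [0.03, -0.4, 0, 0, 1.6], [0.03, -0.4, 0, 0, 1.6], [0.03, -0.4, 0, 0, 1.6], [0.03, -0.4, 0, 0, 1.6], [0.03, -0.4, 0, 0, 1.6], [0.03, -0.3, 0, 0, 1.6], [0, 0, 0, 0, 1.6]]

```text
clock: 20.1
tool_pos: [0.4053, -0.2978, 0.0125]
orientation: [180.0, -0.0, -84.7]
force: [-0.4, 0.1, 0.4]
opening: 0.0161
gripper_force: 0.1
```

Call:
step_arm:
  moves:
    - [[0.02, -0.2, 0, 0, 1.6], [0.02, -0.2, 0, 0, 1.6], [0.02, -0.2, 0, 0, 1.6], [0.01, -0.15, 0, 0, 1.6], [0, -0.1, 0, 0, 1.6], [0, 0, 0, 0, 1.6]]

```text
clock: 20.7
tool_pos: [0.4046, -0.3055, 0.0122]
orientation: [179.9, 0.1, -84.7]
force: [-3.8, 4.9, 2.6]
opening: 0.0161
gripper_force: 2.7
```

Call:
step_arm:
  moves:
    - [[0.01, -0.1, 0, 0, 1.6], [0, -0.1, 0, 0, 1.6], [0, 0, 0, 0, 1.6]]

```text
clock: 21.0
tool_pos: [0.4044, -0.3073, 0.0121]
orientation: [179.8, 0.1, -84.7]
force: [-4.0, 5.1, 3.0]
opening: 0.0157
gripper_force: 3.2
```

The ring is sliding along the straight side wall. I'll ease the push slightly toward -x and continue.

Call:
step_arm:
  moves:
    - [[-0.1, 0, 0, 0, 1.6], [0, -0.1, 0, 0, 1.6], [0, -0.1, 0, 0, 1.6], [0, 0, 0, 0, 1.6]]

```text
clock: 21.4
tool_pos: [0.4048, -0.3101, 0.0124]
orientation: [180.0, 0.0, -84.7]
force: [-3.0, 1.7, -0.2]
opening: 0.0162
gripper_force: 1.4
```

Call:
step_arm:
  moves:
    - [[0, -0.1, 0, 0, 1.6], [0, -0.05, 0, 0, 1.6], [0, 0, 0, 0, 1.6]]

```text
clock: 21.7
tool_pos: [0.4048, -0.3113, 0.0124]
orientation: [180.0, 0.0, -84.7]
force: [-3.9, 4.0, 0.1]
opening: 0.0159
gripper_force: 2.3
```

Call:
step_arm:
  moves:
    - [[-0.1, -0.1, 0, 0, 1.6], [0, -0.1, 0, 0, 1.6], [0, 0, 0, 0, 1.6]]

```text
clock: 22.0
tool_pos: [0.4041, -0.3123, 0.0124]
orientation: [-180.0, 0.1, -84.7]
force: [-1.0, 11.7, 2.2]
opening: 0.0159
gripper_force: 6.0
```

Call:
step_arm:
  moves:
    - [[0, -0.1, 0, 0, 1.6], [0, -0.05, 0, 0, 1.6], [0, 0, 0, 0, 1.6]]

```text
clock: 22.3
tool_pos: [0.4038, -0.3128, 0.0123]
orientation: [180.0, 0.1, -84.7]
force: [-1.0, 19.8, 5.0]
opening: 0.016
gripper_force: 9.4
```

Firm contact: 20 N along y and movement has stopped. I'll back off, lift, clear the view and check.

Call:
step_arm:
  moves:
    - [[0, 0.3, 0, 0, 1.6], [0, 1, 0, 0, 1.6], [0, 1.5, 0, 0, 1.6], [0, 0, 3, 0, 1.6], [0, 0, 4, 0, 1.6], [0, 3, 4, 0, 1.6], [0.5, 4, 0, 0, 1.6], [0.5, 4, 0, 0, 1.6], [1, 4, 0, 0, 1.6], [1, 4, 0, 0, 1.6]]

```text
clock: 23.3
tool_pos: [0.4356, -0.095, 0.1236]
orientation: [-179.8, -0.0, -84.7]
force: [0.4, -0.3, -0.5]
opening: 0.0158
gripper_force: 0.0
```

Call:
step_arm:
  moves:
    - [[0.5, 3, 0, 0, 1.6], [0, 0, 0, 0, 1.6], [0, 0, 0, 0, 1.6]]

```text
clock: 23.6
tool_pos: [0.4401, -0.066, 0.123]
orientation: [-179.9, 0.0, -84.5]
force: [0.0, 0.1, 0.5]
opening: 0.016
gripper_force: 0.0
```

```bash
python3 - <<'E'
from h import *
p,d=viewer.snapshot("top"); cv2.imwrite("pics/top7.png",p)
c=p[235:385,320:480]; c=cv2.resize(c,(640,600),interpolation=cv2.INTER_CUBIC); z=cv2.resize(p[310:370,415:475],(160*1,160),interpolation=cv2.INTER_CUBIC)
c[440:600,0:160]=z; cv2.imwrite("pics/v7.png",c); print(ctrl.get_obs()["tool_pos"])
E
```

```text
[ 0.43967689 -0.06666445  0.12287063]
```

View pics/v7.png

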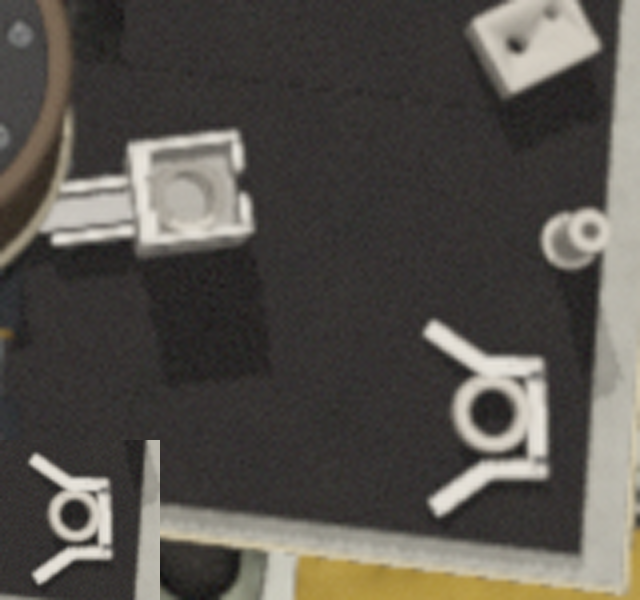

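The ring sits in the U at (491,413), its right rim at 529 against the back wall's inner edge at 527. The setting block and the bush in view have not moved, two rings remain in the dispenser, and nothing touches the arm.

```bash
python3 -c "
from plant import close_job
print(close_job())"
```

```text
the job is handed in; nothing more can be done
None
```

The job is handed in: one ring was dispensed and pushed sideways into the U-stop until it met the back wall (contact force rose to 20 N), with the other two rings still in the dispenser and none of the parts standing around seen to move.

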